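Make up a casting charge on the bench scale

ROBOT

A 6-joint arm with a two-finger parallel gripper is mounted at the origin on the work surface. World frame = base frame: x ahead of the robot, y to its left, z up, the work surface at z = 0. Lengths are in mm, angles in rad, forces in N, time in s.
With the tool pointing down it reaches from about 275 to 750 mm from the base axis. Payload 10.2 kg.
Tool frame: the origin (TCP) lies on the centre line of the jaws, within the pads' length; the fingertips stand 8 mm ahead of it and the grasp point (between the pads) lies 11 mm behind it (robot.nose_length is the distance from the TCP to the fingertips, in mm); z points along the fingers, y is the line along which they close (so a half turn about z gives the same grasp; the last joint's range is limited). The gripper opens to 88 mm and grips with 3 to 60 N. Pads are 18 mm wide; open, the fingers measure 123 mm over their backs; the gripper's body (75 mm by 187 mm) begins 45 mm behind the grasp point.
Start: joints at [0.934, 0.313, 1.498, -0, 1.331, -0.223], TCP at [211.111, 480.691, 246.72] pointing down, gripper open.
Joint ranges: [-2.94, 2.94], [-0.97, 2.17], [0.19, 2.56], [-1.23, 4.37], [0.02, 3.11], [-2.88, 2.88]. Speed limits (rad/s): [2.39, 2.39, 3.01, 3.14, 3.14, 3.14].

INTERFACE

Orientations are given as a unit quaternion [w, x, y, z].
In Python, from cell import robot gives the robot as it stands.
- The arm moves only by the tool send_rows, never from a script. Its argument "plan" is a list that holds one entry, the list of rows, each a list of 5 numbers: the opening, from 0 (shut) to 1 (fully open), then the shift along the tool's x, y, z in m, then the turn about the tool's z in degrees. A call has 1 to 8 rows; each row shifts and turns the commanded pose from where the row before left it, along the tool's axes as they then stand; what a row does not reach is not made up. A row lasts 1/8 s, in which the tool goes at most 62.5 mm and 10.7 degrees, less where a joint would pass 70% of its speed; a pose out of reach is approached as far as the arm can. A call is refused whole if a number of a shift passes 0.0625 or a number of a turn 10.7, either way. A call with a gripper value outside its range is refused whole. The fingers move at their own pace and stop on an object; the grip force is fixed at half the most. Time passes only in rows, so rows that do not move let the fingers close. It gives the time, the measured TCP pose, the force, the opening and the grip force at its end, in the units of the state.
- robot.get_obs(): the state, without advancing time (a new reading comes with each control period).
- robot.get_image(name): name is "scene" or "top"; returns a dict with "frame" (420x560x3 uint8, red, green, blue), "intrinsics" (3x3 intrinsics, pixels), "eye" and "orientation" of the camera in the world. Camera axes: x right, y down, z forward; pixel columns grow to the right and rows downward; lengths in mm; the calibration is good to about 2 mm. A picture is of the moment at which its call begins. There is no depth.
- robot.job_done(): hands the job in; it is judged then, once.
The state is a dict: "t": time; "q": joint angles; "qd": joint speeds; "joint_efforts": joint torques, N m; "tool_pos": TCP position; "eef_rot": TCP orientation; "wrist_force": force on the tool from outside, world axes, zero at the start; "wrist_torque": the same for the moment, N m; "width": opening from 0.0 (shut) to 1.0 (fully open); "gripper_force": force on a finger pad.
Only numpy, scipy, OpenCV 4.12 (cv2) and the standard library are available. Lean on these libraries where they do the work, as an engineer would, in place of code of your own. Each camera call takes 0.05 s, during which the arm holds its last target. There are 200 camera calls.

TASK

Make up a casting charge on the jeweller's bench scale: first lift the empty crucible off its sloping rest and set it upright in the centre of the scale's round pan and let go, then drop the two round slugs into it one after the other so that both lie wholly inside. The pan is sprung: never press or drop so hard that it is driven down to its bottom stop. Leave the flat bar and the other things on the bench where they are.

Things in the scene. Friction and masses are not known exactly. Their poses are not given: they have to be found in the camera images.
- crucible: White ceramic crucible, a straight-walled open cup: outside diameter 62 mm, inside diameter 54 mm, 50 mm high, floor 5 mm thick, about 120 g. Origin: centre of its underside; z is its axis, out through the mouth. At the start it stands on the sloping rest, leaning 30 degrees towards its low edge (the rest's -x), roughly the robot's right (world -y).
- rest: Sloping rest, fixed: steel sheet base 120 x 110 mm with a brown firebrick face 110 x 100 mm sloping 30 degrees, low edge towards its -x, and two steel stop pins (8 mm thick, 12 mm high) under the crucible's downhill side. Origin: centre of its underside on the bench, z up; the crucible's foot stands 60 mm above it.
- scale: Flat grey bench scale, fixed, 190 x 150 x 40 mm, display and keys on top at its -x end. Origin: centre of its underside, z up; the pan's axis is 30 mm from it towards its +x.
- pan_top (a point): Centre of the top face of the scale's round steel pan (diameter 115 mm, 3 mm thick, faint concentric ring of diameter 68 mm), 60 mm above the bench unloaded; moves down with the pan.
- pan (a joint): How far the sprung pan is pressed down, in m: 0 unloaded, 0.012 at its bottom stop. About 0.7 N per mm; the filled crucible presses it down about 3.5 mm.
- block: Dark brown wooden bench block, fixed, 160 x 110 x 25 mm. Origin: centre of its underside, z up. The two slugs and the bar stand on its top in a row along its x, 50 mm apart, in any order.
- slug_a: Round slug of bare metal, an upright cylinder of diameter 18 mm, 26 mm high, about 68 g. Origin: centre of its underside; z is its axis.
- slug_a_center (a point): Middle of slug_a, 13 mm above its origin.
- slug_b: The other round slug, the same as slug_a. Origin: centre of its underside; z is its axis.
- slug_b_center (a point): Middle of slug_b, 13 mm above its origin.
- bar: Flat-sided bar end of bare metal, 12 x 30 mm and 36 mm high, standing in the row with the slugs; not part of the charge, to be left. Origin: centre of its underside.
- tumbler: Bystander: glass tumbler, diameter 64 mm, 75 mm high, on the bench. Origin: centre of its underside.
- jar: Bystander: green glass jar with a lid, diameter 60 mm, 80 mm high, on the bench. Origin: centre of its underside.
- hammer: Bystander: small hammer, 200 mm long, lying on the bench, handle towards its -x.
Mind the look-alikes: they are no part of the job. What is shaped like the crucible but black or red is not meant.

How it is judged (in metres and radians):
On the way, in this order (a step that is already met when the one before it is completed fails the run):
1. the crucible stands upright, centred on the pan and let go (horizontal distance between crucible and pan_top below 0.01 m and z of crucible in the frame of pan_top between -0.004 and 0.003 m and angle between crucible's own z axis and vertical below 0.06 rad and contact force between the fingers and crucible below 0.05 N), for 0.2 s.
2. a first round slug is inside the crucible on the pan (all of step 1 and ((horizontal distance between slug_a_center and crucible below 0.027 m and z of slug_a_center in the frame of crucible between 0 and 0.04 m and contact force between the fingers and slug_a below 0.05 N) or (horizontal distance between slug_b_center and crucible below 0.027 m and z of slug_b_center in the frame of crucible between 0 and 0.04 m and contact force between the fingers and slug_b below 0.05 N))), for 0.2 s.
At the end, for the whole second after the job is handed in: The crucible stands upright (within about 3 degrees) on the pan, its axis within 10 mm of the pan's centre, with both round slugs inside it (their middles below 40 mm above its underside), everything let go and at rest; the flat bar, tumbler, jar and hammer within 20 mm of where they began (all of step 1 and horizontal distance between each of slug_a_center, slug_b_center and crucible below 0.027 m and z of slug_a_center in the frame of crucible between 0 and 0.04 m and contact force between the fingers and slug_a below 0.05 N and z of slug_b_center in the frame of crucible between 0 and 0.04 m and contact force between the fingers and slug_b below 0.05 N and linear speed of each of crucible, slug_a, slug_b below 0.02 m/s); the robot touches nothing.
It fails at once if the pan is driven down to its bottom stop (value of joint pan above 0.0115 m).
It fails at once if the flat bar or another bystander is moved more than 20 mm or tipped over (distance of any of tumbler, jar, hammer, bar from where it was at the start of the episode above 0.02 m or angle between any of tumbler, jar, bar's own z axis and vertical above 0.5 rad).
It also fails if it takes over 72 s, if anything falls off the work surface, if the arm or the gripper's body presses on something with over 40 N, if the wrist force passes 120 N, or if a joint passes its speed limit or range.

## Working session

There is one attempt and no reset: what is moved stays moved. The work goes in short steps, Python scripts to look and compute and a tool call to move; the robot and the scene stay as the last step left them, time stands still between calls to the robot, and variables do not carry over. Pictures are saved under pics/ and viewed, at most 10 in all, crops included, and the job is handed in when it is done.

Besides the shell and the picture viewer there is one more tool, called after "Call:" by a JSON object that holds its "api" and its "payload". send_rows: Moves the arm, as the interface text tells. Its arguments: {"type":"object","properties":{"plan":{"type":"array"}},"required":["plan"]}

```bash
ls; mkdir -p pics
python3 - <<'E'
from cell import robot
import cv2
o=robot.get_obs();print(o['t'],o['tool_pos'],o['eef_rot'],o['width'])
for n in("scene","top"):
    d=robot.get_image(n);cv2.imwrite(f"pics/{n}0.png",cv2.cvtColor(d["frame"],cv2.COLOR_RGB2BGR));print(n,d["intrinsics"],d["eye"],d["orientation"])
E
```

```text
pics
0.0 [210.97997317 480.49356405 246.18432385] [-2.44595210e-04  2.05426931e-01  9.78672266e-01 -5.58634945e-04] 0.9961667631765084
scene [[394.13923978   0.         276.54516337]
 [  0.         394.13923978 208.72873408]
 [  0.           0.           1.        ]] [1169.01557194 -106.74043677 1005.91054935] [-0.19545226  0.68411384  0.67359283 -0.20014835]
top [[419.12870721   0.         282.66511167]
 [  0.         419.12870721 204.14685745]
 [  0.           0.           1.        ]] [ 446.77071302 -122.4967621   981.33512192] [ 0.06817482 -0.70345149  0.70580918 -0.04839002]
```

View pics/scene0.png

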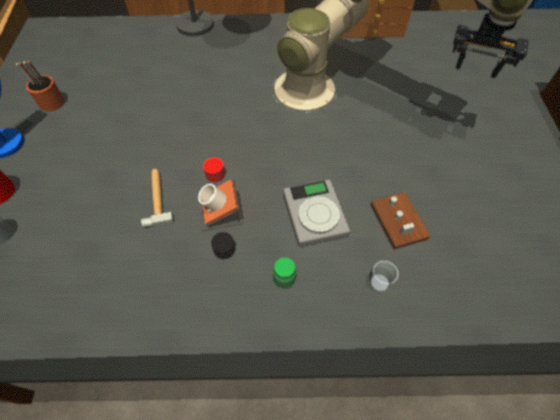

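View pics/top0.png

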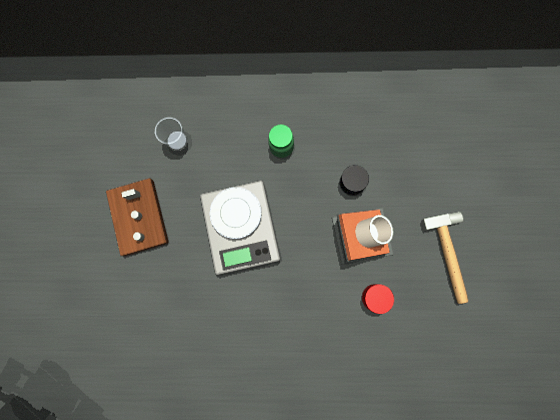

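The top view shows three cup-like things: white at (374,232) on the brick rest, black at (354,180) and red at (378,299). The white one on the orange rest fits the description. The slugs look to be at (135,215) and (137,237), the bar at (129,194) and the pan at (236,212). I'll confirm with one enlarged montage.

```bash
cat > h.py <<'E'
import numpy as np,cv2
from scipy.spatial.transform import Rotation as R
from cell import robot
def cam(n):
    d=robot.get_image(n); return d
def rot(d): w,x,y,z=d["orientation"]; return R.from_quat([x,y,z,w]).as_matrix()
def toz(d,uv,z):
    r=rot(d)@np.linalg.inv(d["intrinsics"])@np.array([uv[0],uv[1],1.]); e=np.array(d["eye"]); return e+r*(z-e[2])/r[2]
def proj(d,p):
    c=(np.atleast_2d(p)-d["eye"])@rot(d); q=c@np.array(d["intrinsics"]).T; return q[:,:2]/q[:,2:]
def crop(d,x,y,w,h,k): return cv2.resize(cv2.cvtColor(d["frame"],cv2.COLOR_RGB2BGR)[y:y+h,x:x+w],None,fx=k,fy=k,interpolation=cv2.INTER_CUBIC)
E
python3 - <<'E'
from h import *
t=cam("top");s=cam("scene")
a=np.hstack([crop(t,330,195,80,75,5),crop(t,100,170,80,75,5)])
b=np.hstack([crop(s,190,165,80,45,5),crop(s,365,185,80,45,5)])
cv2.imwrite("pics/m1.png",np.vstack([a,b]))
for n,uv in dict(pan=(236,212)).items(): print(n,toz(t,uv,60))
for uv in((135,215),(137,237),(129,194)):print(toz(t,uv,51))
# blobs
for nm,d,zs,reg in(("top",t,0,(105,175,75,90)),("scene",s,0,(370,190,60,60)),("toppan",t,0,(205,180,60,65)),("scpan",s,0,(295,190,50,50))):
    x,y,w,h=reg;im=d["frame"][y:y+h,x:x+w].astype(int)
    m=((im.min(2)>(165 if 'pan' in nm else 120))).astype(np.uint8)
    n,_,st,c=cv2.connectedComponentsWithStats(m)
    for i in range(1,n):
        if st[i,4]>6:
            uv=c[i]+[x,y]; print(nm,uv.round(1),st[i],toz(d,uv,60 if 'pan' in nm else 51).round(1))
E
```

```text
pan [583.1519979    7.39834791  60.        ]
[578.80448143 238.04647304  51.        ]
[528.93151765 230.64678445  51.        ]
[627.30908433 254.67923918  51.        ]
top [127.9 192.6] [16 14 14  8 73] [630.6 257.4  51. ]
top [134.2 214.1] [26 35  8  9 50] [581.  240.1  51. ]
top [136.5 235.6] [28 57  8  8 53] [532.2 232.1  51. ]
scene [393.6 198.6] [21  6  6  6 29] [532.6 231.6  51. ]
scene [399.4 213.1] [27 21  6  6 29] [582.4 239.6  51. ]
scene [408.1 225.9] [33 33 11  7 50] [624.4 256.3  51. ]
toppan [235.8 213.9] [   0    1   60   64 3192] [578.8   7.7  60. ]
scpan [318.9 213. ] [   3    6   43   35 1149] [583.3  10.1  60. ]
```

View pics/m1.png

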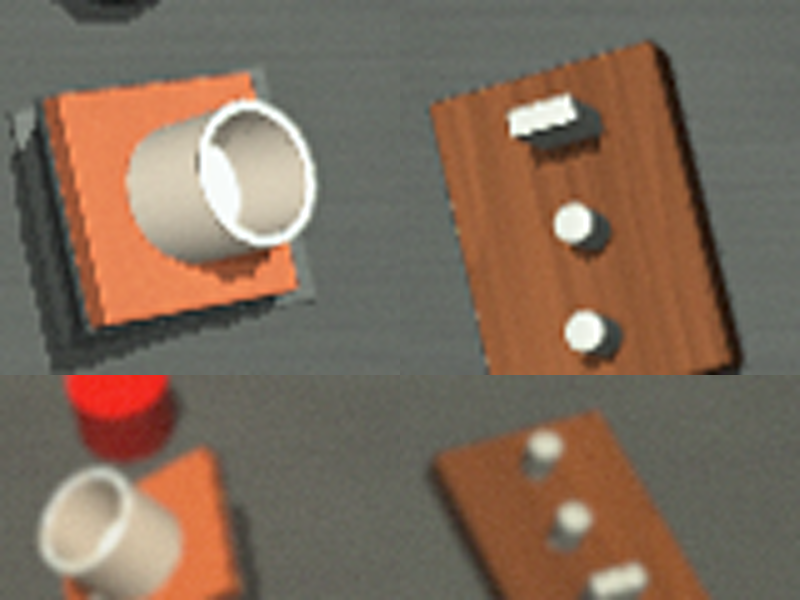

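The crop confirms it: the white cup leans on the orange rest with its mouth towards image right. The slugs are the two round bright tops at top (134,214) and (136.5,235.6), and the oblong at (128,193) is the bar. Next I'll refine the pan and crucible positions.

```bash
cat >> h.py <<'E'
from scipy.optimize import least_squares
def tri(ds,uvs):
    f=lambda p:np.concatenate([proj(d,p)[0]-u for d,u in zip(ds,uvs)])
    r=least_squares(f,[500,0,60]); return r.x,r.fun
E
python3 - <<'E'
from h import *
t=cam("top");s=cam("scene")
c,res=tri([t,s],[(381.4,229.2),(206.6,193.8)]);print("rim",c.round(1),res.round(2))
print("rim at z103", toz(t,(381.4,229.2),103.3).round(1),toz(s,(206.6,193.8),103.3).round(1))
P=lambda u,v:(330+u/5-.4,195+v/5-.4)
a=toz(t,P(253,72),35);b=toz(t,P(298,290),35);print("low edge",a,b,np.degrees(np.arctan2(*(a-b)[[1,0]])))
a=toz(t,P(45,100),85);b=toz(t,P(90,325),85);print("high edge",a,b,np.degrees(np.arctan2(*(a-b)[[1,0]])))
Q=lambda u,v:(100+(u-400)/5-.4,170+v/5-.4)
a=toz(t,Q(432,105),25);b=toz(t,Q(490,375),25);print("block",np.degrees(np.arctan2(*(a-b)[[1,0]])))
for n,d,(x,y,w,h) in(("top",t,(205,180,62,65)),("scene",s,(292,185,55,55))):
    g=cv2.cvtColor(d["frame"],cv2.COLOR_RGB2GRAY)[y:y+h,x:x+w]
    for th in (185,200,215,225):
        m=(g>th).astype(np.uint8);k,L,st,cc=cv2.connectedComponentsWithStats(m);i=1+st[1:,4].argmax()
        hull=cv2.convexHull(np.argwhere(L==i)[:,::-1].astype(np.float32));e=cv2.fitEllipse(hull)
        uv=np.array(e[0])+[x,y];print(n,th,st[i],uv.round(1),np.round(e[1],1),toz(d,uv,60).round(1))
E
```

```text
rim [ 539.1 -304.6  100.5] [-0.12  0.01 -0.17 -0.01]
rim at z103 [ 538.8 -304.3  103.3] [ 541.1 -303.5  103.3]
low edge [ 592.03954448 -317.51995684   35.        ] [ 493.54270673 -333.63297817   35.        ] 9.290678155624114
high edge [ 572.65231852 -217.78242162   85.        ] [ 476.57331398 -234.53956421   85.        ] 9.893444183880813
block 15.748264652922092
top 185 [   0    1   62   64 3223] [237.7 214. ] [69.6 76.4] [578.5   3.5  60. ]
top 200 [   0    2   62   63 3149] [237.7 214.5] [68.5 73.4] [577.5   3.6  60. ]
top 215 [   4    2   58   63 2677] [241.2 213.5] [62.6 66.1] [579.7  -4.2  60. ]
top 225 [   5    7   51   51 2008] [234.9 212.1] [50.4 52.4] [582.9   9.8  60. ]
scene 185 [   6   11   42   35 1109] [318.8 213.1] [34.1 41.1] [583.5   9.9  60. ]
scene 200 [  7  12  41  34 957] [318.8 213.4] [33.3 39.9] [584.4   9.6  60. ]
scene 215 [ 17  21  20  16 177] [319.  213.2] [15.6 19.5] [584.   10.3  60. ]Traceback (most recent call last):
  File "<stdin>", line 13, in <module>
ValueError: attempt to get argmax of an empty sequence
```

Call:
{"api": "send_rows", "payload": {"plan": [[[1,0,0,0,9.45],[1,0,0,0,9.45],[1,0,0,0,9.45],[1,0,0,0,9.45],[1,0,0,0,9.45],[1,0,0,0,9.45],[1,-0.045,0.01,0,0],[1,-0.045,0.01,0,0]]]}}

```text
t: 1.3
tool_pos: [245.9, 394.3, 246.5]
eef_rot: [0.0, 0.645, 0.764, -0.0]
wrist_force: [1.4, 0.6, 0.1]
width: 1.001
gripper_force: 0.0
```

Call:
{"api": "send_rows", "payload": {"plan": [[[1,-0.05,0.012,0,0],[1,-0.05,0.012,0,0],[1,-0.05,0.012,0,0],[1,-0.05,0.012,0,0],[1,-0.05,0.012,0,0],[1,-0.05,0.012,0,0],[1,-0.05,0.012,0,0],[1,-0.05,0.012,0,0]]]}}

```text
t: 2.3
tool_pos: [407.5, 15.1, 246.9]
eef_rot: [0.0, 0.646, 0.764, 0.0]
wrist_force: [0.4, 0.6, -0.6]
width: 0.998
gripper_force: 0.0
```

Call:
{"api": "send_rows", "payload": {"plan": [[[1,-0.05,0.012,0,0],[1,-0.05,0.012,0,0],[1,-0.05,0.012,0,0],[1,-0.05,0.012,0,0],[1,-0.05,0.012,0,0],[1,-0.04,0.01,0,0],[1,-0.02,0,0,0],[1,0,0,0,0]]]}}

```text
t: 3.3
tool_pos: [527.7, -277.9, 246.1]
eef_rot: [-0.0, 0.646, 0.763, -0.0]
wrist_force: [-0.0, 0.0, -1.5]
width: 1.001
gripper_force: 0.0
```

```bash
cat >> h.py <<'E'
def go(x,y,z,ang=None):
    o=robot.get_obs();w,a,b,c=o["eef_rot"];M=R.from_quat([a,b,c,w]).as_matrix()
    cur=np.degrees(np.arctan2(M[1,1],M[0,1]));tu=0 if ang is None else (cur-ang+90)%180-90
    M2=M@R.from_euler('z',tu,degrees=True).as_matrix()
    print("t",o["t"],"pos",o["tool_pos"].round(1),"yang",round(cur,1),"w",round(o["width"],3),"gf",round(o["gripper_force"],1),"F",o["wrist_force"].round(1),"q",o["q"].round(2))
    print("turn",round(tu,1),"shift after turn",(M2.T@(np.array([x,y,z])-o["tool_pos"])).round(1),"tilt",M[2,2].round(4))
E
python3 -c "
from h import *
go(538,-294,74.5,9.6)"
```

```text
t 3.3 pos [ 527.7 -277.9  246.1] yang 9.5 w 1.001 gf 0.0 F [-0.   0.  -1.5] q [-0.68  0.47  1.27 -0.    1.4  -0.85]
turn -0.1 shift after turn [-17.7   7.6 171.5] tilt -1.0
```

Call:
{"api": "send_rows", "payload": {"plan": [[[1,-0.0177,0.0075,0.03,0],[1,0,0,0.035,0],[1,0,0,0.03,0],[1,0,0,0.03,0],[1,0,0,0.025,0],[1,0,0,0.015,0],[1,0,0,0.0065,0],[1,0,0,0,0]]]}}

```text
t: 4.3
tool_pos: [538.3, -293.2, 75.6]
eef_rot: [0.0, 0.645, 0.764, 0.0]
wrist_force: [-0.5, -0.0, 0.1]
width: 1.003
gripper_force: 0.0
```

```bash
python3 -c "
from h import *
go(538,-294,74.5,9.6)
t=cam('top');s=cam('scene')
cv2.imwrite('pics/m2.png',np.hstack([crop(t,320,180,80,90,5),crop(s,180,140,80,90,5)]))"
```

```text
t 4.3 pos [ 538.3 -293.2   75.6] yang 9.6 w 1.003 gf 0.0 F [-0.5 -0.   0.1] q [-0.69  0.67  1.41  0.    1.06 -0.86]
turn 0.0 shift after turn [-0.7 -0.5  1.1] tilt -1.0
```

View pics/m2.png

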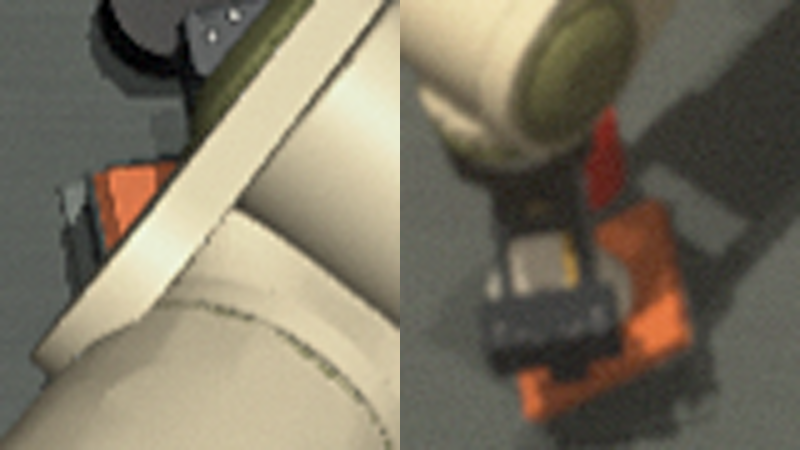

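The top view is hidden by the arm. The scene view shows the white cup between the jaws at about crop (540,265), with no contact force. Closing the fingers.

Call:
{"api": "send_rows", "payload": {"plan": [[[0.6,0,0,0,0],[0.6,0,0,0,0],[0.6,0,0,0,0],[0.6,0,0,0,0],[0.6,0,0,0,0],[0.6,0,0,0,0]]]}}

```text
t: 5.15
tool_pos: [537.9, -293.4, 75.4]
eef_rot: [-0.0, 0.645, 0.764, -0.0]
wrist_force: [-5.5, 0.2, 5.7]
width: 0.708
gripper_force: 30.0
```

Call:
{"api": "send_rows", "payload": {"plan": [[[0.6,0,0,-0.01,0],[0.6,0,0,-0.025,0],[0.6,0,0,-0.03,0],[0.6,0,0,-0.02,0],[0.6,0.03,0,0,0],[0.6,0.045,0,0,0],[0.6,0.05,0,0,0],[0.6,0.035,0,0,0]]]}}

```text
t: 6.15
tool_pos: [511.4, -133.6, 160.7]
eef_rot: [0.0, 0.645, 0.764, 0.0]
wrist_force: [0.6, -0.8, -0.6]
width: 0.705
gripper_force: 30.0
```

```bash
python3 -c "
from h import *
go(520,-135,45,9.6)
t=cam('top');s=cam('scene')
cv2.imwrite('pics/m3.png',crop(s,210,130,130,100,6))"
```

```text
t 6.15 pos [ 511.4 -133.6  160.7] yang 9.6 w 0.705 gf 30.0 F [ 0.6 -0.8 -0.6] q [-0.48  0.4   1.61  0.    1.13 -0.65]
turn 0.0 shift after turn [ -2.8   8.1 115.7] tilt -1.0
```

View pics/m3.png

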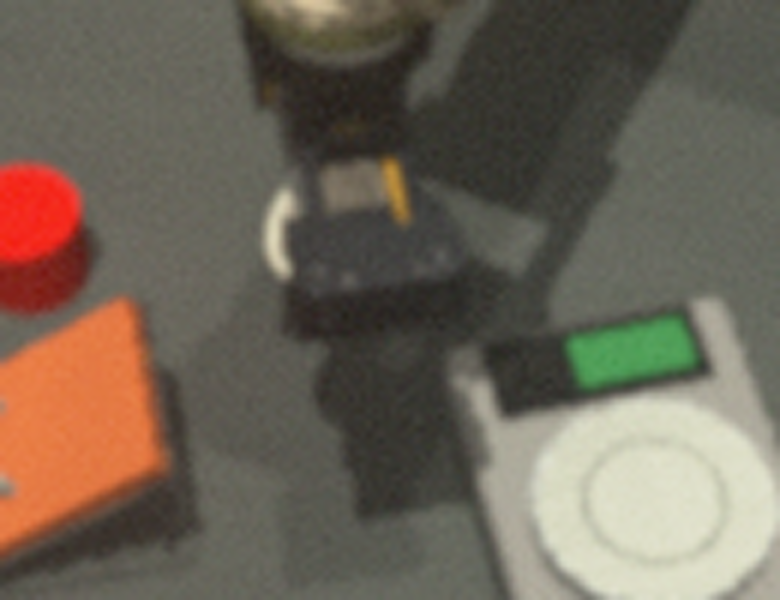

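The crop shows the cup still leaning in the jaws, its rim showing at left near (275,230). The bench below is clear, so I'll square it up there.

Call:
{"api": "send_rows", "payload": {"plan": [[[0.6,0,0,0.03,0],[0.6,0,0,0.035,0],[0.6,0,0,0.03,0],[0.6,0,0,0.02,0],[0.6,0,0,0.008,0],[0.6,0,0,0.002,0],[0.6,0,0,0.002,0],[0.6,0,0,0.002,0]]]}}

```text
t: 7.25
tool_pos: [511.8, -135.8, 31.7]
eef_rot: [0.001, 0.645, 0.764, 0.0]
wrist_force: [-0.6, 0.2, -1.5]
width: 0.702
gripper_force: 30.0
```

Call:
{"api": "send_rows", "payload": {"plan": [[[0.6,0,0,0.002,0],[0.6,0,0,0.002,0],[0.6,0,0,0,0]]]}}

```text
t: 7.62
tool_pos: [511.9, -135.1, 29.2]
eef_rot: [0.0, 0.645, 0.764, 0.0]
wrist_force: [-7.1, 7.5, 21.8]
width: 0.703
gripper_force: 29.9
```

Call:
{"api": "send_rows", "payload": {"plan": [[[0.6,0,0,0.001,0],[0.6,0,0,0.001,0],[0.6,0,0,0.001,0],[0.6,0,0,0,0]]]}}

```text
t: 8.12
tool_pos: [512.0, -133.9, 27.1]
eef_rot: [-0.0, 0.645, 0.764, 0.001]
wrist_force: [-9.4, 16.6, 33.8]
width: 0.703
gripper_force: 29.8
```

Call:
{"api": "send_rows", "payload": {"plan": [[[0.6,0,0,0.001,0],[0.6,0,0,0.001,0],[0.6,0,0,0.001,0],[0.6,0,0,0,0]]]}}

```text
t: 8.62
tool_pos: [512.4, -133.4, 24.2]
eef_rot: [-0.0, 0.645, 0.764, 0.002]
wrist_force: [-5.6, 19.9, 33.9]
width: 0.701
gripper_force: 29.9
```

Call:
{"api": "send_rows", "payload": {"plan": [[[0.6,0,0,0.001,0],[0.6,0,0,0.001,0],[0.6,0,0,0.001,0],[0.6,0,0,0,0]]]}}

```text
t: 9.12
tool_pos: [512.6, -133.1, 21.5]
eef_rot: [0.0, 0.645, 0.764, 0.002]
wrist_force: [-5.3, 21.8, 36.3]
width: 0.707
gripper_force: 30.0
```

Call:
{"api": "send_rows", "payload": {"plan": [[[0.75,0,0,0,0],[0.75,0,0,0,0],[0.78,0,0,0,0],[0.78,0,0,0,0],[0.78,0,0,0,0]]]}}

```text
t: 9.75
tool_pos: [511.4, -135.7, 18.1]
eef_rot: [-0.0, 0.646, 0.764, -0.0]
wrist_force: [0.2, -0.0, -0.9]
width: 0.775
gripper_force: 0.0
```

Call:
{"api": "send_rows", "payload": {"plan": [[[1,0,0,0,0],[1,0,0,0,0],[1,0,0,-0.02,0],[1,0,0,-0.04,0],[1,0,0,-0.05,0],[1,0.055,0,-0.04,0],[1,0.06,0,0,0],[1,0.06,0,0,0]]]}}

```text
t: 10.75
tool_pos: [482.6, 34.1, 165.5]
eef_rot: [0.0, 0.646, 0.763, 0.0]
wrist_force: [0.6, 0.2, 0.7]
width: 0.998
gripper_force: 0.0
```

```bash
python3 -c "
from h import *
go(512,-135,19,9.6)
t=cam('top');s=cam('scene')
u,v=proj(t,[512,-135,25])[0];print(u,v);u2,v2=proj(s,[512,-135,25])[0];print(u2,v2)
cv2.imwrite('pics/m4.png',np.hstack([crop(t,int(u)-30,int(v)-30,60,60,6),crop(s,int(u2)-30,int(v2)-30,60,60,6)]))"
```

```text
t 10.75 pos [482.6  34.1 165.5] yang 9.5 w 0.998 gf 0.0 F [0.6 0.2 0.7] q [-0.17  0.31  1.73  0.    1.1  -0.34]
turn -0.1 shift after turn [-171.6    0.6  146.5] tilt -1.0
299.9691234325107 244.87524673507394
267.8355274544775 199.76119148587514
```

View pics/m4.png

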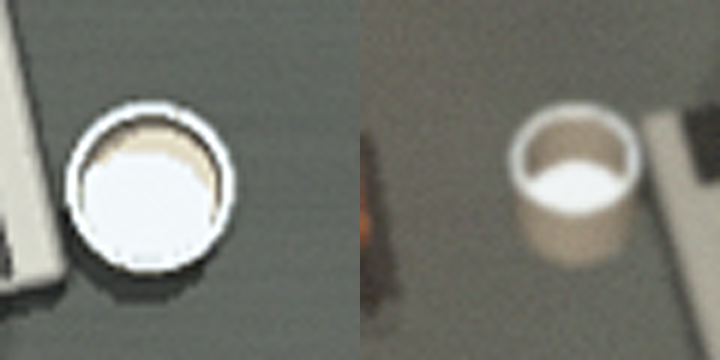

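The cup stands upright on the bench beside the scale. Its rim centre is at top pixel (293.8,244.8) and scene pixel (272.6,195.1).

```bash
python3 -c "
from h import *
t=cam('top');s=cam('scene')
a=toz(t,(293.75,244.75),50);b=toz(s,(272.6,195.1),50);print(a,b,tri([t,s],[(293.75,244.75),(272.6,195.1)])[0])
x,y=(a+b)[:2]/2
go(x,y,17,9.6)"
```

```text
[ 510.61218992 -120.90336531   50.        ] [ 512.52799706 -120.25836174   50.        ] [ 510.78205    -120.68006215   47.44508228]
t 10.95 pos [483.   33.2 165.1] yang 9.7 w 1.001 gf 0.0 F [ 0.5 -0.1  0.3] q [-0.17  0.31  1.73 -0.    1.1  -0.34]
turn 0.1 shift after turn [-156.3    2.5  148.2] tilt -1.0
```

Call:
{"api": "send_rows", "payload": {"plan": [[[1,-0.05,0,0,0],[1,-0.055,0.0025,0,0],[1,-0.051,0,0.02,0],[1,0,0,0.04,0],[1,0,0,0.045,0],[1,0,0,0.03,0],[1,0,0,0.013,0],[1,0,0,0,0]]]}}

```text
t: 11.95
tool_pos: [511.5, -121.5, 16.9]
eef_rot: [-0.0, 0.646, 0.763, -0.0]
wrist_force: [0.4, -0.4, 0.5]
width: 1.001
gripper_force: 0.0
```

Call:
{"api": "send_rows", "payload": {"plan": [[[0.6,0,0,0,0],[0.6,0,0,0,0],[0.6,0,0,0,0],[0.6,0,0,0,0],[0.6,0,0,0,0],[0.6,0,0,0,0]]]}}

```text
t: 12.7
tool_pos: [511.8, -120.9, 17.7]
eef_rot: [0.0, 0.645, 0.764, 0.0]
wrist_force: [-1.9, 0.4, 6.3]
width: 0.705
gripper_force: 30.0
```

```bash
python3 -c "
from h import *
go(583.3,9.9,100)"
```

```text
t 12.7 pos [ 511.8 -120.9   17.7] yang 9.6 w 0.705 gf 30.0 F [-1.9  0.4  6.3] q [-0.45  0.61  1.72 -0.    0.81 -0.62]
turn 0 shift after turn [117.   92.4 -82.4] tilt -1.0
```

Call:
{"api": "send_rows", "payload": {"plan": [[[0.6,0,0,-0.02,0],[0.6,0,0,-0.04,0],[0.6,0,0,-0.03,0],[0.6,0.02,0.015,-0.01,0],[0.6,0.035,0.028,0,0],[0.6,0.035,0.028,0,0],[0.6,0.02,0.016,0,0],[0.6,0.007,0.005,0,0]]]}}

```text
t: 13.7
tool_pos: [582.9, 11.0, 116.7]
eef_rot: [-0.0, 0.645, 0.764, -0.0]
wrist_force: [0.2, 0.2, -0.8]
width: 0.699
gripper_force: 29.9
```

Call:
{"api": "send_rows", "payload": {"plan": [[[0.6,0,0,0.012,0],[0.6,0,0,0.012,0],[0.6,0,0,0.008,0],[0.6,0,0,0,0]]]}}

```text
t: 14.2
tool_pos: [582.3, 9.5, 84.2]
eef_rot: [-0.001, 0.646, 0.764, -0.0]
wrist_force: [0.4, -0.6, -0.3]
width: 0.707
gripper_force: 29.9
```

```bash
python3 -c "
from h import *
go(583.3,9.9,77)
s=cam('scene');u2,v2=proj(s,[583,10,60])[0];print(u2,v2)
cv2.imwrite('pics/m5.png',crop(s,int(u2)-50,int(v2)-50,100,80,6))"
```

```text
t 14.2 pos [582.3   9.5  84.2] yang 9.6 w 0.707 gf 29.9 F [ 0.4 -0.6 -0.3] q [-0.18  0.61  1.5  -0.    1.03 -0.35]
turn 0 shift after turn [0.3 1.1 7.2] tilt -1.0
318.8548666185923 212.94057629298854
```

View pics/m5.png

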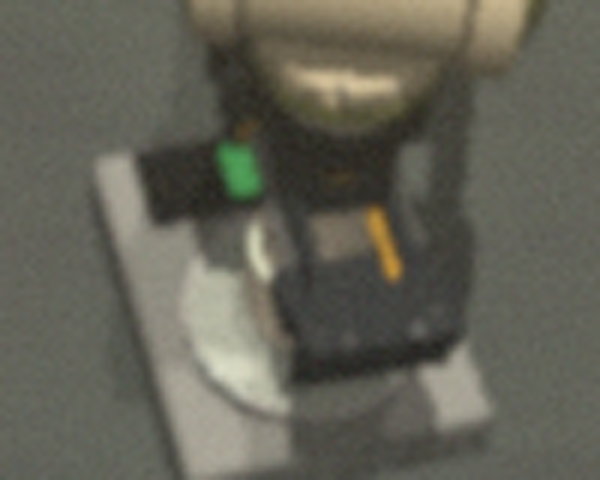

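The cup is held upright just above the pan near (290,300) in the crop. Lowering gently and releasing.

Call:
{"api": "send_rows", "payload": {"plan": [[[0.6,0,0.0008,0.003,0],[0.6,0,0,0.002,0],[0.6,0,0,0.002,0],[0.6,0,0,0.001,0],[0.6,0,0,0,0]]]}}

```text
t: 14.88
tool_pos: [583.5, 10.0, 77.0]
eef_rot: [-0.0, 0.646, 0.764, -0.0]
wrist_force: [-0.1, -0.8, -0.3]
width: 0.705
gripper_force: 29.9
```

Call:
{"api": "send_rows", "payload": {"plan": [[[0.72,0,0,0,0],[0.74,0,0,0,0],[0.77,0,0,0,0],[0.85,0,0,0,0],[1,0,0,0,0],[1,0,0,0,0]]]}}

```text
t: 15.62
tool_pos: [583.5, 10.0, 77.0]
eef_rot: [0.0, 0.646, 0.764, -0.0]
wrist_force: [0.6, 0.1, -0.8]
width: 0.999
gripper_force: 0.0
```

Call:
{"api": "send_rows", "payload": {"plan": [[[1,0,0,-0.01,0],[1,0,0,-0.03,0],[1,0,0,-0.04,0],[1,0,0,-0.04,0],[1,0.05,0,0,0],[1,0.06,0,0,0],[1,0.06,0,0,0],[1,0.04,0,0,0]]]}}

```text
t: 16.62
tool_pos: [547.8, 219.5, 197.9]
eef_rot: [0.0, 0.645, 0.764, 0.0]
wrist_force: [1.3, -0.0, -1.3]
width: 0.997
gripper_force: 0.0
```

```bash
python3 -c "
from h import *
go(532.4,231.8,70,104)
t=cam('top');s=cam('scene')
a=proj(t,[583.3,9.9,60])[0].astype(int);b=proj(s,[583.3,9.9,60])[0].astype(int);print(a,b)
cv2.imwrite('pics/m6.png',np.hstack([crop(t,a[0]-33,a[1]-35,66,66,6),crop(s,b[0]-33,b[1]-40,66,66,6)]))"
```

```text
t 16.625 pos [547.8 219.5 197.9] yang 9.7 w 0.997 gf 0.0 F [ 1.3 -0.  -1.3] q [0.18 0.49 1.36 0.   1.28 0.01]
turn 85.7 shift after turn [-12.1 -15.7 127.9] tilt -1.0
[234 211] [318 213]
```

View pics/m6.png

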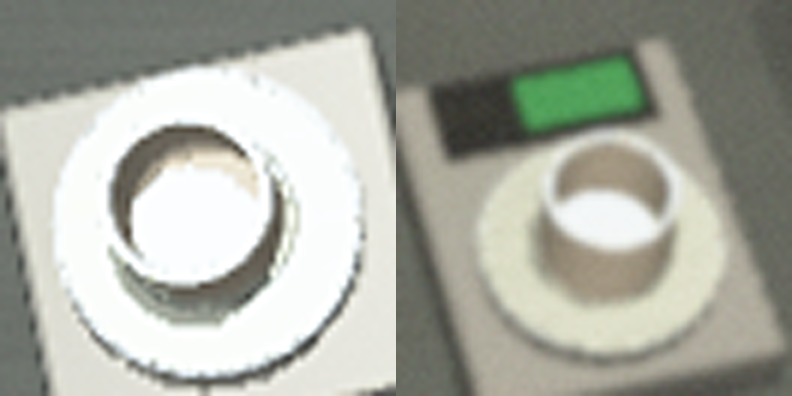

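```bash
python3 -c "
from h import *
t=cam('top');s=cam('scene')
print(toz(t,(232.8,209.9),108.3).round(1),toz(s,(320.3,204.4),108.3).round(1))"
```

```text
[580.5   7.5 108.3] [585.7   9.9 108.3]
```

Call:
{"api": "send_rows", "payload": {"plan": [[[1,0,0,0,10.7],[1,0,0,0,10.7],[1,0,0,0,10.7],[1,0,0,0,10.7],[1,0,0,0,10.7],[1,0,0,0,10.7],[1,0,0,0,10.7],[1,0,0,0,10.7]]]}}

```text
t: 17.82
tool_pos: [549.1, 215.4, 197.3]
eef_rot: [0.0, 0.993, 0.118, 0.0]
wrist_force: [-0.0, -0.5, 0.3]
width: 1.002
gripper_force: 0.0
```

Call:
{"api": "send_rows", "payload": {"plan": [[[1,-0.012,-0.0157,0.03,0],[1,0,0,0.035,0],[1,0,0,0.03,0],[1,0,0,0.025,0],[1,0,0,0,0]]]}}

```text
t: 18.45
tool_pos: [532.8, 227.9, 75.9]
eef_rot: [0.0, 0.993, 0.121, -0.002]
wrist_force: [-0.3, -0.0, 0.7]
width: 1.004
gripper_force: 0.0
```

```bash
python3 -c "
from h import *
go(532.4,231.8,42,104)"
```

```text
t 18.45 pos [532.8 227.9  75.9] yang -76.1 w 1.004 gf 0.0 F [-0.3 -0.   0.7] q [ 0.2   0.61  1.52 -0.    1.01  1.53]
turn -0.1 shift after turn [ 0.7 -3.9 33.9] tilt -1.0
```

Call:
{"api": "send_rows", "payload": {"plan": [[[1,0.0007,-0.004,0.01,0],[1,0,0,0.014,0],[1,0,0,0.01,0],[1,0,0,0,0],[0.1,0,0,0,0],[0.1,0,0,0,0],[0.1,0,0,0,0],[0.1,0,0,0,0]]]}}

```text
t: 19.45
tool_pos: [532.9, 233.5, 43.1]
eef_rot: [-0.0, 0.993, 0.122, 0.0]
wrist_force: [-0.5, 0.0, 0.6]
width: 0.571
gripper_force: 0.0
```

Call:
{"api": "send_rows", "payload": {"plan": [[[0.1,0,0,0,0],[0.1,0,0,0,0],[0.1,0,0,0,0],[0.1,0,0,0,0],[0.1,0,0,0,0]]]}}

```text
t: 20.08
tool_pos: [532.9, 233.4, 43.0]
eef_rot: [0.0, 0.993, 0.122, 0.0]
wrist_force: [-0.5, -1.5, -0.3]
width: 0.192
gripper_force: 30.0
```

Call:
{"api": "send_rows", "payload": {"plan": [[[0.1,0,0,-0.02,0],[0.1,0,0,-0.04,0],[0.1,0,0,-0.04,0],[0.1,0,0,-0.01,0],[0.1,0,0.03,0,0],[0.1,0,0.05,0,0],[0.1,0,0.05,0,0],[0.1,0,0.05,0,0]]]}}

```text
t: 21.08
tool_pos: [576.0, 57.3, 151.4]
eef_rot: [-0.0, 0.993, 0.122, -0.001]
wrist_force: [-0.1, -0.2, -0.5]
width: 0.192
gripper_force: 30.0
```

```bash
python3 -c "
from h import *
go(571.4,6.1,150)"
```

```text
t 21.075 pos [576.   57.3 151.4] yang -76.0 w 0.192 gf 30.0 F [-0.1 -0.2 -0.5] q [-0.1   0.52  1.46  0.    1.17  1.22]
turn 0 shift after turn [-16.9  48.6   1.4] tilt -1.0
```

Call:
{"api": "send_rows", "payload": {"plan": [[[0.1,-0.008,0.025,0,0],[0.1,-0.009,0.02,0,0],[0.1,0,0.0035,0,0],[0.1,0,0,0,0],[0.1,0,0,0,0]]]}}

```text
t: 21.7
tool_pos: [571.5, 8.5, 152.7]
eef_rot: [-0.0, 0.992, 0.122, -0.0]
wrist_force: [0.1, 0.3, -0.7]
width: 0.192
gripper_force: 30.0
```

```bash
python3 -c "
from h import *
go(571.4,6.1,119.5)"
```

```text
t 21.7 pos [571.5   8.5 152.7] yang -75.9 w 0.192 gf 30.0 F [ 0.1  0.3 -0.7] q [-0.19  0.5   1.48  0.    1.16  1.14]
turn 0 shift after turn [-0.7  2.3 33.2] tilt -1.0
```

Call:
{"api": "send_rows", "payload": {"plan": [[[0.1,0,0.0022,0.015,0],[0.1,0,0,0.012,0],[0.1,0,0,0.006,0],[0.1,0,0,0,0],[0.1,0,0,0,0]]]}}

```text
t: 22.32
tool_pos: [572.3, 5.5, 120.3]
eef_rot: [0.0, 0.993, 0.122, 0.0]
wrist_force: [-1.0, -0.3, -1.0]
width: 0.195
gripper_force: 30.0
```

Call:
{"api": "send_rows", "payload": {"plan": [[[0.5,0,0,0,0],[0.5,0,0,0,0],[0.5,0,0,0,0],[0.5,0,0,0,0],[0.5,0,0,-0.02,0],[0.5,0,0,-0.03,0]]]}}

```text
t: 23.08
tool_pos: [571.7, 5.6, 169.9]
eef_rot: [-0.0, 0.993, 0.122, -0.001]
wrist_force: [1.3, 0.8, 0.8]
width: 0.501
gripper_force: 0.0
```

Call:
{"api": "send_rows", "payload": {"plan": [[[1,0,-0.04,-0.01,0],[1,0,-0.06,0,0],[1,0,-0.06,0,0],[1,0,-0.06,0,0],[1,0,-0.01,0,0],[1,0,0,0,0]]]}}

```text
t: 23.82
tool_pos: [516.5, 228.6, 179.9]
eef_rot: [0.0, 0.993, 0.122, -0.0]
wrist_force: [0.4, 0.5, -0.4]
width: 1.0
gripper_force: 0.0
```

```bash
python3 -c "
from h import *
go(581.5,239.8,42,104)
t=cam('top');s=cam('scene')
a=proj(t,[583.3,9.9,60])[0].astype(int);b=proj(s,[583.3,9.9,60])[0].astype(int);print(a,b)
cv2.imwrite('pics/m7.png',np.hstack([crop(t,a[0]-33,a[1]-35,66,66,6),crop(s,b[0]-33,b[1]-40,66,66,6)]))"
```

```text
t 23.825 pos [516.5 228.6 179.9] yang -76.0 w 1.0 gf 0.0 F [ 0.4  0.5 -0.4] q [ 0.21  0.46  1.47 -0.    1.21  1.54]
turn 0.0 shift after turn [ 65.8   4.8 137.9] tilt -1.0
[234 211] [318 213]
```

View pics/m7.png

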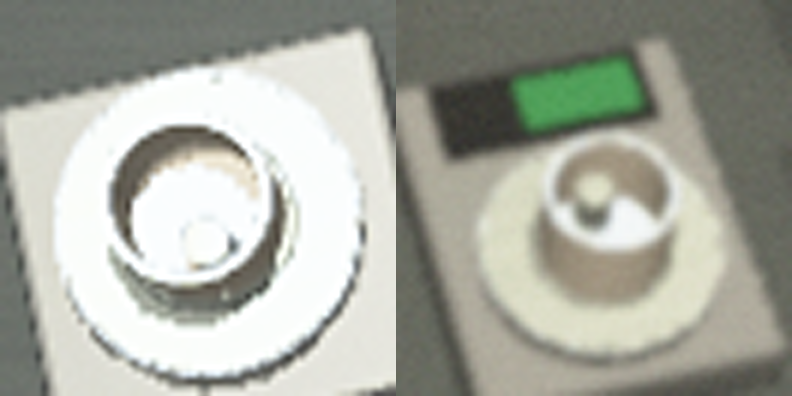

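The first slug stands in the crucible on the -x side, at top crop (205,242), and the crucible is still centred. Next is the second slug.

Call:
{"api": "send_rows", "payload": {"plan": [[[1,0.03,0.0048,0.01,0],[1,0.035,0,0.03,0],[1,0.001,0,0.04,0],[1,0,0,0.03,0],[1,0,0,0.008,0],[1,0,0,0,0],[1,0,0,0,0]]]}}

```text
t: 24.8
tool_pos: [582.5, 239.8, 63.5]
eef_rot: [-0.0, 0.993, 0.122, 0.001]
wrist_force: [0.4, -0.4, -0.5]
width: 0.992
gripper_force: 0.0
```

```bash
python3 -c "
from h import *
go(581.5,239.8,42,104)"
```

```text
t 24.8 pos [582.5 239.8  63.5] yang -76.0 w 0.992 gf 0.0 F [ 0.4 -0.4 -0.5] q [ 0.2   0.72  1.36 -0.    1.06  1.53]
turn -0.0 shift after turn [-1.  -0.3 21.5] tilt -1.0
```

Call:
{"api": "send_rows", "payload": {"plan": [[[1,-0.001,0,0.01,0],[1,0,0,0.008,0],[1,0,0,0.003,0],[0.1,0,0,0,0],[0.1,0,0,0,0],[0.1,0,0,0,0],[0.1,0,0,0,0],[0.1,0,0,0,0]]]}}

```text
t: 25.8
tool_pos: [580.7, 239.7, 41.0]
eef_rot: [-0.0, 0.993, 0.122, 0.0]
wrist_force: [-0.3, -0.3, -0.3]
width: 0.454
gripper_force: 0.0
```

Call:
{"api": "send_rows", "payload": {"plan": [[[0.1,0,0,0,0],[0.1,0,0,0,0],[0.1,0,0,0,0],[0.1,0,0,0,0],[0.1,0,0,0,0]]]}}

```text
t: 26.42
tool_pos: [580.7, 239.7, 41.0]
eef_rot: [0.0, 0.993, 0.122, -0.0]
wrist_force: [-0.4, -0.4, -0.1]
width: 0.194
gripper_force: 30.0
```

Call:
{"api": "send_rows", "payload": {"plan": [[[0.1,0,0,-0.02,0],[0.1,0,0,-0.04,0],[0.1,0,0,-0.04,0],[0.1,0,0,-0.01,0],[0.1,0,0.03,0,0],[0.1,0,0.05,0,0],[0.1,0,0.05,0,0],[0.1,0,0.05,0,0]]]}}

```text
t: 27.42
tool_pos: [624.1, 63.6, 150.3]
eef_rot: [-0.0, 0.993, 0.122, -0.001]
wrist_force: [1.2, -0.6, -0.5]
width: 0.192
gripper_force: 30.0
```

```bash
python3 -c "
from h import *
go(594.6,11.9,150)"
```

```text
t 27.425 pos [624.1  63.6 150.3] yang -76.0 w 0.192 gf 30.0 F [ 1.2 -0.6 -0.5] q [-0.08  0.62  1.29  0.    1.23  1.24]
turn 0 shift after turn [-41.1  43.    0.3] tilt -1.0
```

Call:
{"api": "send_rows", "payload": {"plan": [[[0.1,-0.02,0.02,0,0],[0.1,-0.0205,0.02,0,0],[0.1,0,0.001,0,0],[0.1,0,0,0,0],[0.1,0,0,0,0]]]}}

```text
t: 28.05
tool_pos: [595.1, 16.3, 150.7]
eef_rot: [-0.0, 0.992, 0.122, -0.0]
wrist_force: [-0.1, 0.0, -0.8]
width: 0.196
gripper_force: 30.0
```

```bash
python3 -c "
from h import *
go(594.6,11.9,119)"
```

```text
t 28.05 pos [595.1  16.3 150.7] yang -76.0 w 0.196 gf 30.0 F [-0.1  0.  -0.8] q [-0.17  0.55  1.4   0.    1.19  1.16]
turn 0 shift after turn [-1.5  4.2 31.7] tilt -1.0
```

Call:
{"api": "send_rows", "payload": {"plan": [[[0.1,-0.001,0.004,0.014,0],[0.1,0,0,0.012,0],[0.1,0,0,0.0055,0],[0.1,0,0,0,0],[0.1,0,0,0,0]]]}}

```text
t: 28.68
tool_pos: [595.0, 11.4, 119.8]
eef_rot: [0.0, 0.993, 0.122, 0.0]
wrist_force: [-0.1, 0.0, -1.3]
width: 0.189
gripper_force: 30.0
```

Call:
{"api": "send_rows", "payload": {"plan": [[[0.5,0,0,0,0],[0.5,0,0,0,0],[0.5,0,0,0,0],[0.5,0,0,0,0],[0.5,0,0,-0.02,0],[0.5,0,0,-0.03,0]]]}}

```text
t: 29.42
tool_pos: [594.4, 11.4, 169.4]
eef_rot: [-0.0, 0.993, 0.122, -0.001]
wrist_force: [0.1, 0.3, -0.2]
width: 0.503
gripper_force: 0.0
```

Call:
{"api": "send_rows", "payload": {"plan": [[[1,0,-0.04,-0.01,0],[1,0,-0.06,0,0],[1,0,-0.06,0,0],[1,0,-0.06,0,0],[1,0,-0.01,0,0],[1,0,0,0,0]]]}}

```text
t: 30.18
tool_pos: [539.3, 234.5, 179.5]
eef_rot: [0.0, 0.993, 0.122, 0.0]
wrist_force: [0.0, -0.1, -1.0]
width: 1.0
gripper_force: 0.0
```

```bash
python3 -c "
from h import *
go(581.5,239.8,42,104)
t=cam('top');s=cam('scene')
a=proj(t,[583.3,9.9,60])[0].astype(int);b=proj(s,[583.3,9.9,60])[0].astype(int)
cv2.imwrite('pics/m8.png',np.hstack([crop(t,a[0]-33,a[1]-35,66,66,6),crop(s,b[0]-33,b[1]-40,66,66,6)]))"
```

```text
t 30.175 pos [539.3 234.5 179.5] yang -76.0 w 1.0 gf 0.0 F [ 0.  -0.1 -1. ] q [ 0.21  0.51  1.39 -0.    1.24  1.54]
turn 0.0 shift after turn [ 42.2   5.  137.5] tilt -1.0
```

View pics/m8.png

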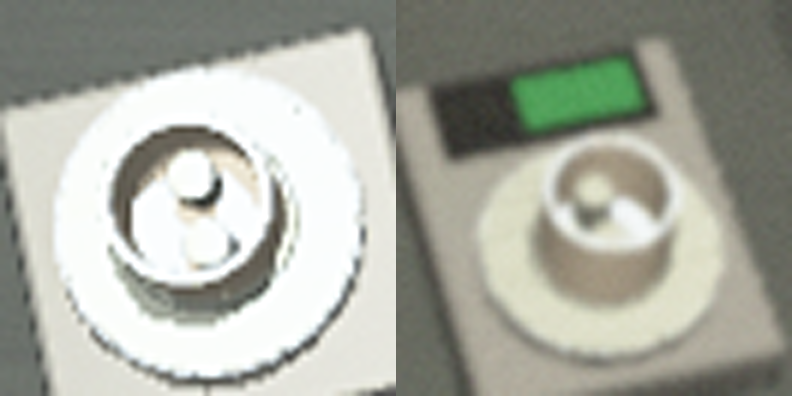

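Both slugs stand in the crucible, at top crop (195,178) and (205,242). The crucible is upright and centred, and the arm is clear.

```bash
python3 -c "
from cell import robot
print(robot.job_done())"
```

```text
the job is handed in; nothing more can be done
None
```

The job is handed in at about 30 s: the last picture shows the crucible upright and centred on the pan with both round slugs inside, but the hand-in call returned no verdict.

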